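Start the cup sanitiser

ROBOT

A 6-joint arm with a two-finger parallel gripper is mounted at the origin on the work surface. World frame = base frame: x ahead of the robot, y to its left, z up, the work surface at z = 0. Lengths are in m, angles in rad, forces in N, time in s.
With the tool pointing down it reaches from about 0.35 to 0.85 m from the base axis. Payload 8.1 kg.
Tool frame: the origin (TCP) lies between the finger pads; the fingertips stand 11 mm ahead of it and the grasp point (between the pads) lies 8 mm behind it (tips_ahead is the z of the fingertips in the tool frame, in m); z points along the fingers, y is the line along which they close (so a half turn about z gives the same grasp; the last joint's range is limited). The gripper opens to 93 mm and grips with 3 to 60 N. Pads are 15 mm wide; open, the fingers measure 128 mm over their backs; the gripper's body (75 mm by 188 mm) begins 65 mm behind the grasp point.
Start: joints at [1.065, 0.13, 1.488, -0, 1.523, -0.085], TCP at [0.245, 0.548, 0.23] pointing down, gripper open.
Joint ranges: [-2.96, 2.96], [-0.89, 2.26], [0.02, 2.5], [-1.34, 4.48], [0, 2.73], [-2.66, 2.66]. Speed limits (rad/s): [2.39, 2.39, 2.79, 3.14, 3.14, 3.14].

INTERFACE

Orientations are given as a rotation vector (axis times angle).
In Python, from plant import read_state, read_camera, close_job, tips_ahead gives the robot as it stands. The module is installed in compiled form; this text tells all that it offers.
- The arm moves only by the tool move_arm, never from a script. Its argument "plan" is a list of rows, each a list of 7 numbers: the turn, a rotation vector about the tool's x, y, z in units of 6 degrees (1.0 is 6 degrees), then the shift along the tool's x, y, z in units of 25 mm (1.0 is 25 mm), then the finger opening in mm, from 0 to 93. A call has exactly 10 rows; each row shifts and turns the commanded pose from where the row before left it, along the tool's axes as they then stand; what a row does not reach is not made up. A row lasts 1/10 s, in which the tool goes at most 50 mm and 8.59 degrees, less where a joint would pass 70% of its speed; a pose out of reach is approached as far as the arm can. A call is refused whole if a number of a shift passes 1 or a number of a turn 1, either way. A call with a gripper value outside its range is refused whole. The fingers move at their own pace and stop on an object; "force" is the grip in N (left out, the last holds). Time passes only in rows, so rows that do not move let the fingers close, or fill a call up. It gives the time, the measured TCP pose, the force, the opening and the grip force at its end, in the units of the state.
- read_state(): the state, without advancing time (a new reading comes with each control period).
- read_camera(name): name is "scene" or "top" or "wrist"; returns a dict with "frame" (400x640x3 uint8, red, green, blue), "z_map" (400x640 float32, m along the optical axis (not along the pixel's ray), 0 where there is no reading), "fx", "fy", "cx", "cy" (pixels), "distortion" ([k1, k2, p1, p2, k3] as OpenCV has them; the pictures are not rectified), "rvec" (rotation vector, rad) and "tvec" (3), from world to camera coordinates, as OpenCV has them. Camera axes: x right, y down, z forward; pixel columns grow to the right and rows downward; lengths in m; the calibration is good to about 2 mm. A picture is of the moment at which its call begins.
- close_job(): hands the job in; it is judged then, once.
The state is a dict: "t": time; "q": joint angles; "dq": joint speeds; "joint_torque": joint torques, N m; "tool_pos": TCP position; "orientation": TCP orientation; "force": force on the tool from outside, world axes, zero at the start; "wrist_torque": the same for the moment, N m; "opening": finger opening in m; "gripper_force": force on a finger pad.
Only numpy, scipy, OpenCV 4.12 (cv2) and the standard library are available. Lean on these libraries where they do the work, as an engineer would, in place of code of your own. Each camera call takes 0.05 s, during which the arm holds its last target. There are 200 camera calls.

TASK

Slide the lamp pod round its curved rail until it is centred over the blue cup and leave it there, then press the green start key just until you feel it click, without driving it on towards the bottom, and let it go. Do not press the red key, and leave the cups and the other loose things standing where they are.

Things in the scene. Friction and masses are not known exactly. Their poses are not given: they have to be found in the camera images.
- rail_centre (a point): Centre of the circle of which the curved rail is an arc: an empty point 155 mm above the table, on the robot's side of the rail. The rail is a fixed, level, round steel rod 12 mm thick, 155 mm up, bent to 200 mm radius, bulging away from the robot, with a post at each end, over a tray of 150 x 380 x 20 mm. x axis: from here to the middle of the rail.
- lamp_grip (a point): Grip point of the lamp pod, 200 mm above the table, right above the rail: middle of an orange upright fin, 24 mm thick along the rail's radius, 52 mm long along the rail, from 171 to 223 mm above the table. Take it across its thickness from above. x axis: along the radius, away from rail_centre; y: along the rail.
- lamp_lens (a point): Centre of the violet lens under the lamp pod, right below the grip point, 123 mm above the table. The white pod, 72 mm across, is bored and rides on the rail, turning with the bend.
- lamp_pod (a joint): Angle of the pod along the rail, rad: 0 at the left (+y) end stop, where it is parked, growing clockwise from above, to 1.56 at the right end stop (0.2 m per rad). It stays where it is left; about 1.5 N slides it.
- blue_cup_mid (a point): Centre, half-way up, of the blue cup: open, round, 66 mm across the mouth, 85 mm tall, about 0.2 kg, standing loose on the 20 mm thick tray under the rail.
- white_cup_mid (a point): Centre, half-way up, of the white cup: open, round, 66 mm across the mouth, 85 mm tall, about 0.2 kg, standing loose on the 20 mm thick tray under the rail.
- yellow_cup_mid (a point): Centre, half-way up, of the yellow cup: open, round, 66 mm across the mouth, 85 mm tall, about 0.2 kg, standing loose on the 20 mm thick tray under the rail.
- start_key_top (a point): Centre of the top of the green dome key (start), on a cream box 84 x 84 x 50 mm that is fixed to the table. The key is a flat-topped round cap 46 mm across whose top stands 67 mm above the table when released.
- start_key (a joint): How far the green key is pressed down, m: 0 released, 0.0105 hard bottom. About 3.5 N starts it, the force climbs to a peak of 8 N at 2.5 mm, drops as the dome clicks to 4 N at 6.5 mm, then climbs again, through 8 N at 8.8 mm. A press that reaches between about 4 and 8 mm has clicked and is not driven further. It springs back by itself.
- stop_key_top (a point): Centre of the top of the red dome key (stop), on a cream box 84 x 84 x 50 mm that is fixed to the table. The key is a flat-topped round cap 46 mm across whose top stands 67 mm above the table when released.
- stop_key (a joint): How far the red key is pressed down, m: 0 released, 0.0105 hard bottom. Same dome feel as the green key.
- soap_bottle_mid (a point): Centre of a loose amber soap bottle, 66 mm across, 170 mm tall. Bystander.
- remote_mid (a point): Centre of a loose white remote control lying flat, 50 x 130 x 18 mm. Bystander.
- sponge_mid (a point): Centre of a loose yellow and green sponge block, 70 x 110 x 35 mm. Bystander.
Mind the look-alikes: they are no part of the job. Leave any orange or turquoise look-alike of the part that bears start_key_top alone.

How it is judged:
By the outcome, as a careful person would: the job done as asked, in the order asked, and still so for the second after the job is handed in, with the robot touching nothing.
It also fails if it takes over 58 s, if anything falls off the work surface, if the arm or the gripper's body presses on something with over 40 N, if the wrist force passes 120 N, or if a joint passes its speed limit or range.

## Working session

There is one attempt and no reset: what is moved stays moved. The work goes in short steps, Python scripts to look and compute and a tool call to move; the robot and the scene stay as the last step left them, time stands still between calls to the robot, and variables do not carry over. Pictures are saved under pics/ and viewed, at most 10 in all, crops included, and the job is handed in when it is done.

Besides the shell and the picture viewer there is one more tool, called as name(argument=value, ...), one argument or row to a line, values as JSON. move_arm: Moves the arm, as the interface text tells. Its arguments: {"type":"object","properties":{"plan":{"type":"array","items":{"type":"array","items":{"type":"number"}}},"force":{"type":"number"}},"required":["plan"]}

```bash
mkdir -p pics; cat > h.py <<'E'
import numpy as np, cv2
from plant import read_state, read_camera
def K(c): return np.array([[c["fx"],0,c["cx"]],[0,c["fy"],c["cy"]],[0,0,1.]]), np.array(c["distortion"],float)
def RT(c): return cv2.Rodrigues(np.array(c["rvec"],float))[0], np.array(c["tvec"],float).ravel()
def onplane(c,uv,z):
    k,d=K(c);R,t=RT(c)
    p=cv2.undistortPoints(np.array(uv,float).reshape(-1,1,2),k,d).reshape(-1,2)
    D=np.c_[p,np.ones(len(p))]@R; o=-R.T@t
    return o+D*((z-o[2])/D[:,2])[:,None]
def cloud(c):
    k,d=K(c);R,t=RT(c);h,w=c["z_map"].shape
    g=np.stack(np.meshgrid(np.arange(w),np.arange(h)),-1).reshape(-1,1,2).astype(float)
    p=cv2.undistortPoints(g,k,d).reshape(-1,2); z=c["z_map"].reshape(-1,1)
    return ((np.c_[p,np.ones(len(p))]*z-t)@R).reshape(h,w,3)
def save(n,im): cv2.imwrite("pics/"+n,cv2.cvtColor(im,cv2.COLOR_RGB2BGR))
E
python3 - <<'E'
from h import *
for n in("scene","top"):
    c=read_camera(n); save(n+"1.png",c["frame"]); R,t=RT(c); print(n,-R.T@t,c["fx"],c["distortion"])
print(read_state())
E
```

```text
scene [ 1.20616108 -0.78148585  0.88111857] 440.9025231548063 [-0.03922672  0.          0.          0.          0.        ]
top [0.36133965 0.04992798 1.22340296] 449.47812766314036 [-0.12573587  0.          0.          0.          0.        ]
{'t': 0.1, 'q': array([ 1.06463158e+00,  1.31071059e-01,  1.48915634e+00,  3.50140584e-06,
        1.52296262e+00, -8.53812419e-02]), 'dq': array([ 0.0007103 ,  0.00040235, -0.00251522,  0.00082436, -0.00071057,
        0.00021902]), 'joint_torque': array([ 1.58926210e-03, -5.61336637e+01, -4.93098056e+01,  7.71327666e-02,
        2.89715681e-02, -5.86167607e-05]), 'tool_pos': array([0.24482259, 0.54725902, 0.22870873]), 'orientation': array([-6.56001868e-01, -3.07185839e+00,  2.39822701e-03]), 'force': array([-0.54836122,  0.44220932, -0.21839932]), 'wrist_torque': array([-1.82893461e-02,  2.39697023e-02, -1.01100116e-05]), 'gripper_force': 0.0, 'opening': 0.09299435705725152}
```

View pics/scene1.png

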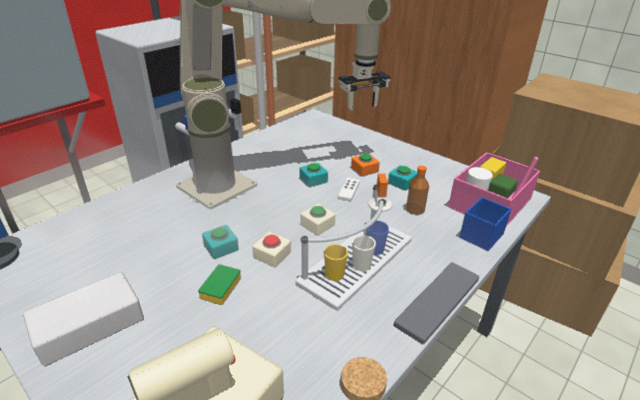

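View pics/top1.png

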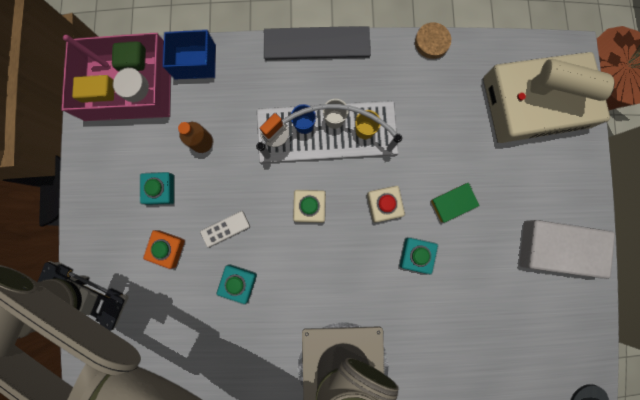

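The top picture shows the orange fin at (271,125), the blue cup at (304,118), the white cup at (335,112) and the yellow cup at (367,123). The rail ends are at (262,147) and (397,139).

Candidates for the start key are the green domes:
- on cream at (309,206), which is the one I want
- on turquoise at (156,188), (236,284) and (420,256)
- on orange at (163,250)

The red key is at (387,204). Candidates for the fin are the orange block on the rail at (271,125), the bottle cap at (186,128) and the orange box at (163,250). Candidates for the blue cup are the round one at (304,118) and the blue bin at (190,53).

```bash
cat > m.py <<'E'
from h import *
from scipy.optimize import least_squares
c=read_camera("top"); f=c["frame"]; P=cloud(c); hsv=cv2.cvtColor(f,cv2.COLOR_RGB2HSV); H,S,V=cv2.split(hsv)
def roi(u0,u1,v0,v1):
    m=np.zeros(H.shape,bool); m[v0:v1,u0:u1]=1; return m
z=P[...,2]
# fin
m=roi(250,290,105,145)&((H<14)&(S>150)&(V>90)); uv=np.argwhere(m)[:,::-1]
q=P[m]; top=m&(z>0.215)&(z<0.232); print("fin n",m.sum(),top.sum(),"z",np.percentile(q[:,2],[5,50,95]))
if top.sum()>20:
    u=np.argwhere(top)[:,::-1].astype(np.float32); r=cv2.minAreaRect(cv2.convexHull(u.astype(np.int32)))
    print("fin top",onplane(c,[r[0]],.223), "box",np.round(onplane(c,cv2.boxPoints(r),.223),4).tolist())
# rail
m=roi(255,405,98,155)&(z>.148)&(z<.170)
q=P[m]; fit=least_squares(lambda p:np.hypot(*(q[:,:2]-p).T)-.2,[.45,.05],loss="soft_l1",f_scale=.003)
print("rail n",m.sum(),"centre",fit.x,"res",np.median(abs(fit.fun)), "y",q[:,1].min(),q[:,1].max())
uv=np.argwhere(m)[:,::-1]; q2=onplane(c,uv,.157); f2=least_squares(lambda p:np.hypot(*(q2[:,:2]-p).T)-.2,[.45,.05],loss="soft_l1",f_scale=.003); print("centre by ray",f2.x)
# cups
for n,mm,r in(("blue",(H>105)&(H<130)&(S>120),roi(285,325,98,140)),("white",(S<60)&(V>120),roi(320,350,94,132)),("yellow",(H>18)&(H<32)&(S>130),roi(350,385,102,145))):
    m=mm&r; rim=r&(z>.098)&(z<.112)&(mm|(n!="blue"))
    q=P[rim]; 
    for R0 in(.031,):
        ft=least_squares(lambda p:np.hypot(*(q[:,:2]-p).T)-R0,q[:,:2].mean(0),loss="soft_l1",f_scale=.002)
    print(n,m.sum(),"rim n",rim.sum(),ft.x,np.median(abs(ft.fun)))
# keys
for n,mm,r in(("green",(H>40)&(H<80)&(S>100),roi(290,330,188,225)),("red",((H<8)|(H>172))&(S>130),roi(368,405,186,222))):
    m=(mm&r).astype(np.uint8); ct=max(cv2.findContours(m,0,2)[0],key=cv2.contourArea); e=cv2.minEnclosingCircle(ct)
    print(n,e,onplane(c,[e[0]],.067),"z",np.median(z[m>0]))
for n,r in(("remote",roi(195,255,205,250)),("bottle",roi(175,215,115,158))):
    q=P[r&(z>.012)]; print(n,q.min(0),q.max(0))
big=cv2.resize(f[90:225,245:410],None,fx=4,fy=4,interpolation=cv2.INTER_CUBIC); save("crop1.png",big)
E
python3 m.py
```

```text
fin n 210 209 z [0.21998877 0.22340736 0.22658031]
fin top [[0.61334867 0.16074158 0.223     ]] box [[0.6036, 0.186, 0.223], [0.6388, 0.1502, 0.223], [0.6231, 0.1355, 0.223], [0.5881, 0.1712, 0.223]]
rail n 870 centre [0.46810303 0.02025048] res 0.00328181896541474 y -0.14828620875734438 0.20216282496167082
centre by ray [0.46936779 0.02015212]
blue 404 rim n 92 [0.65863143 0.08951758] 0.0009203144625975195
white 579 rim n 132 [0.67225241 0.00681728] 0.0011529039339755916
yellow 437 rim n 113 [ 0.64087228 -0.07454423] 0.0012028707546622372
green ((309.0, 205.0), 8.602425575256348) [[0.43566266 0.07975846 0.067     ]] z 0.06655666992404098
red ((386.9651184082031, 203.22093200683594), 8.76333236694336) [[ 0.43561805 -0.1217088   0.067     ]] z 0.06618998321529238
remote [0.33413472 0.04992798 0.01231432] [0.42669813 0.37765165 1.22340296]
bottle [0.36133965 0.04992798 0.01227307] [0.65292348 0.40871574 1.22340296]
```

View pics/crop1.png

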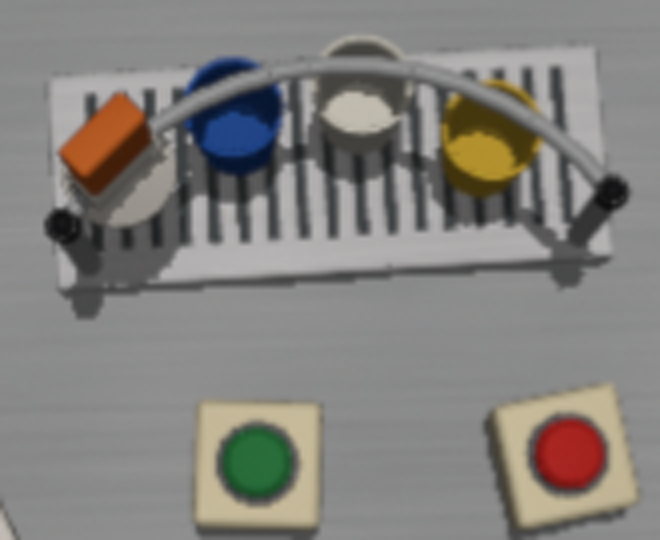

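The crop shows the orange fin at crop (105,145), on the rail at its left end. The blue cup is at (235,115), next to it under the rail. The green dome on cream is at (258,461) and the red one at (568,454). All measured heights and radii fit the text: the fin is about 0.202 m from the rail centre, the blue cup 0.202 m, and the key tops are at z ≈ 0.067. I'm moving to hover over the fin.

```bash
cat > g.py <<'E'
from h import *
from scipy.spatial.transform import Rotation as Ro
def pose():
    s=read_state(); return np.array(s["tool_pos"]),Ro.from_rotvec(s["orientation"])
def down(yaw): # tool y heading yaw (deg), z down
    a=np.radians(yaw); y=np.array([np.cos(a),np.sin(a),0]); z=np.array([0,0,-1.]); return Ro.from_matrix(np.c_[np.cross(y,z),y,z])
def to(p1,yaw,n,start=None):
    p,R=start or pose(); R1=down(yaw); w=(R.inv()*R1).as_rotvec()/n; d=(np.array(p1)-p)/n
    for k in range(n):
        print(np.round(np.r_[np.degrees(w)/6,R.inv().apply(d)/.025],2).tolist()); R=R*Ro.from_rotvec(w)
E
python3 - <<'E'
from g import *
p,R=pose(); print(np.round(R.as_matrix(),3).tolist())
to([.613,.161,.30],44.4,20)
E
```

```text
[[-0.913, 0.409, -0.001], [0.409, 0.913, -0.001], [0.0, -0.001, -1.0]]
[-0.0, 0.0, 0.18, -0.99, -0.4, -0.14]
[-0.0, 0.0, 0.18, -1.0, -0.39, -0.14]
[-0.0, 0.0, 0.18, -1.0, -0.37, -0.14]
[-0.0, 0.0, 0.18, -1.01, -0.35, -0.14]
[-0.0, 0.0, 0.18, -1.02, -0.33, -0.14]
[-0.0, 0.0, 0.18, -1.02, -0.31, -0.14]
[-0.0, 0.0, 0.18, -1.03, -0.29, -0.14]
[-0.0, 0.0, 0.18, -1.03, -0.27, -0.14]
[-0.0, 0.0, 0.18, -1.04, -0.25, -0.14]
[-0.0, 0.0, 0.18, -1.04, -0.23, -0.14]
[-0.0, 0.0, 0.18, -1.05, -0.21, -0.14]
[-0.0, 0.0, 0.18, -1.05, -0.19, -0.14]
[-0.0, 0.0, 0.18, -1.05, -0.17, -0.14]
[-0.0, 0.0, 0.18, -1.06, -0.15, -0.14]
[-0.0, 0.0, 0.18, -1.06, -0.13, -0.14]
[-0.0, 0.0, 0.18, -1.06, -0.11, -0.14]
[-0.0, 0.0, 0.18, -1.06, -0.09, -0.14]
[-0.0, 0.0, 0.18, -1.06, -0.07, -0.14]
[-0.0, 0.0, 0.18, -1.07, -0.05, -0.14]
[-0.0, 0.0, 0.18, -1.07, -0.03, -0.14]
```

move_arm(
  plan=[
    [0,0,0.2,-0.9,-0.4,-0.2,93],
    [0,0,0.2,-0.9,-0.4,-0.2,93],
    [0,0,0.2,-0.9,-0.35,-0.2,93],
    [0,0,0.2,-0.9,-0.35,-0.2,93],
    [0,0,0.2,-0.9,-0.3,-0.2,93],
    [0,0,0.2,-0.9,-0.3,-0.2,93],
    [0,0,0.2,-0.9,-0.3,-0.2,93],
    [0,0,0.2,-0.9,-0.25,-0.2,93],
    [0,0,0.2,-0.9,-0.25,-0.2,93],
    [0,0,0.2,-0.9,-0.2,-0.2,93],
  ],
)

```text
t: 1.15
tool_pos: [0.4036, 0.3684, 0.2795]
orientation: [-0.975, -2.986, 0.001]
force: [-0.3, 0.5, 0.2]
opening: 0.0929
gripper_force: 0.0
```

```bash
python3 - <<'E'
from g import *
print(pose()[0]); to([.595,.178,.30],44.4,10)
E
```

```text
[0.40363325 0.36835622 0.27953046]
[-0.0, -0.0, 0.16, -1.07, -0.16, -0.08]
[-0.0, -0.0, 0.16, -1.07, -0.15, -0.08]
[-0.0, -0.0, 0.16, -1.07, -0.13, -0.08]
[-0.0, -0.0, 0.16, -1.07, -0.11, -0.08]
[-0.0, -0.0, 0.16, -1.08, -0.09, -0.08]
[-0.0, -0.0, 0.16, -1.08, -0.07, -0.08]
[-0.0, -0.0, 0.16, -1.08, -0.06, -0.08]
[-0.0, -0.0, 0.16, -1.08, -0.04, -0.08]
[-0.0, -0.0, 0.16, -1.08, -0.02, -0.08]
[-0.0, -0.0, 0.16, -1.08, -0.0, -0.08]
```

move_arm(
  plan=[
    [0,0,0.2,-1,-0.15,-0.1,93],
    [0,0,0.2,-1,-0.15,-0.1,93],
    [0,0,0.2,-1,-0.1,-0.1,93],
    [0,0,0.2,-1,-0.1,-0.1,93],
    [0,0,0.2,-1,-0.1,-0.1,93],
    [0,0,0.15,-1,-0.1,-0.1,93],
    [0,0,0.15,-1,-0.05,-0.1,93],
    [0,0,0.15,-1,-0.05,0,93],
    [0,0,0.1,-0.6,0,0,93],
    [0,0,0,0,0,0,93],
  ],
)

```text
t: 2.15
tool_pos: [0.5545, 0.213, 0.2965]
orientation: [-1.216, -2.896, 0.001]
force: [0.4, 0.7, -1.0]
opening: 0.0928
gripper_force: 0.0
```

```bash
python3 - <<'E'
from g import *
p,R=pose(); print(p,np.degrees(np.arctan2(*R.as_matrix()[1::-1,1])))
c=read_camera("wrist"); save("w1.png",c["frame"]); Rc,t=RT(c); print(-Rc.T@t,Rc[2])
f=c["frame"]; H,S,V=cv2.split(cv2.cvtColor(f,cv2.COLOR_RGB2HSV)); z=cloud(c)[...,2]
m=((H<14)&(S>150)&(V>90)&(z>.215)&(z<.23)).astype(np.uint8)
ct=max(cv2.findContours(m,0,2)[0],key=cv2.contourArea); r=cv2.minAreaRect(ct)
print(r,onplane(c,[r[0]],.223),np.round(onplane(c,cv2.boxPoints(r),.223),4).tolist())
E
```

```text
[0.55454224 0.21300019 0.29650308] 44.45599886014612
[0.5064784  0.26167102 0.45165723] [ 0.17285918 -0.17772093 -0.96878015]
((328.5, 303.0), (14.0, 23.0), 90.0) [[0.6254631  0.14909459 0.223     ]] [[0.6125, 0.1469, 0.223], [0.6278, 0.162, 0.223], [0.6386, 0.1513, 0.223], [0.6231, 0.136, 0.223]]
```

View pics/w1.png

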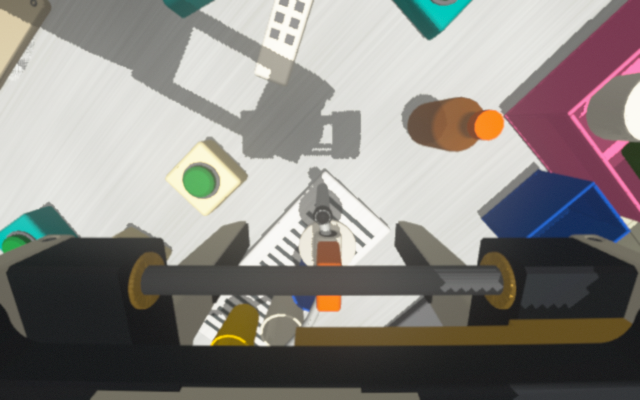

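The wrist view shows the fin at (328,290), centred between the fingers, with the upper part of its top hidden behind the gripper bar. Its far end and sides agree with the top camera within about 1 mm, so the fin centre is (0.613, 0.161) at 44.4°. Moving over it and down.

move_arm(
  plan=[
    [0,0,0,-0.78,0.05,0,93],
    [0,0,0,-0.78,0.05,0,93],
    [0,0,0,-0.78,0.06,0,93],
    [0,0,0,-0.78,0.06,0,93],
    [0,0,0,0,0,0.7,93],
    [0,0,0,0,0,0.8,93],
    [0,0,0,0,0,0.8,93],
    [0,0,0,0,0,0.8,93],
    [0,0,0,0,0,0.8,93],
    [0,0,0,0,0,0,93],
  ],
)

```text
t: 3.2
tool_pos: [0.6109, 0.1619, 0.1957]
orientation: [-1.21, -2.894, 0.005]
force: [-0.4, 0.9, 0.3]
opening: 0.0931
gripper_force: 0.0
```

move_arm(
  plan=[
    [0,0,0,0,0,0,20],
    [0,0,0,0,0,0,20],
    [0,0,0,0,0,0,20],
    [0,0,0,0,0,0,20],
    [0,0,0,0,0,0,20],
    [0,0,0,0,0,0,20],
    [0,0,0,0,0,0,20],
    [0,0,0,0,0,0,20],
    [0,0,0,0,0,0,20],
    [0,0,0,0,0,0,20],
  ],
  force=12,
)

```text
t: 4.2
tool_pos: [0.6127, 0.1629, 0.1996]
orientation: [1.212, 2.898, 0.001]
force: [1.4, 1.2, -1.5]
opening: 0.0242
gripper_force: 12.0
```

```bash
python3 - <<'E'
from g import *
p,R=pose(); yaw=np.degrees(np.arctan2(*R.as_matrix()[1::-1,1])); print(p,yaw,read_state()["force"],read_state()["wrist_torque"])
C=np.array([.4695,.0205]); d=p[:2]-C; print("r",np.hypot(*d),"ang",np.degrees(np.arctan2(d[1],d[0])))
E
```

```text
[0.61268159 0.16286988 0.19962198] 44.59008222532579 [ 1.38777354  1.18302235 -1.50364101] [ 0.19423266 -0.29399367 -0.13107456]
r 0.20191619498353083 ang 44.83713220834524
```

Grip confirmed: the opening is 24.2 mm at 12 N. Sliding clockwise along the arc.

move_arm(
  plan=[
    [0,0,0.22,-0.184,-0.002,0,20],
    [0,0,0.22,-0.184,-0.002,0,20],
    [0,0,0.22,-0.184,-0.002,0,20],
    [0,0,0.22,-0.184,-0.002,0,20],
    [0,0,0.22,-0.184,-0.002,0,20],
    [0,0,0.22,-0.184,-0.002,0,20],
    [0,0,0.22,-0.184,-0.002,0,20],
    [0,0,0.22,-0.184,-0.002,0,20],
    [0,0,0.22,-0.184,-0.002,0,20],
    [0,0,0,0,0,0,20],
  ],
)

```text
t: 5.2
tool_pos: [0.6394, 0.1298, 0.1996]
orientation: [1.509, 2.754, 0.001]
force: [5.2, 3.9, -3.0]
opening: 0.0239
gripper_force: 12.0
```

```bash
cat > st.py <<'E'
from g import *
p,R=pose(); yaw=np.degrees(np.arctan2(*R.as_matrix()[1::-1,1])); s=read_state(); print(p,yaw,s["force"],s["wrist_torque"])
C=np.array([.4695,.0205]); d=p[:2]-C; print("r",np.hypot(*d),"ang",np.degrees(np.arctan2(d[1],d[0])))
E
python3 st.py
```

```text
[0.63939444 0.12977183 0.19961117] 32.552771163494974 [ 5.1993324   3.86324864 -2.98345886] [ 0.42394086 -0.7858831  -0.14157371]
r 0.20200111904263363 ang 32.748105377483505
```

move_arm(
  plan=[
    [0,0,0.23,-0.197,0.01,0,20],
    [0,0,0.23,-0.197,0.01,0,20],
    [0,0,0.23,-0.197,0.01,0,20],
    [0,0,0.23,-0.197,0.01,0,20],
    [0,0,0.23,-0.197,0,0,20],
    [0,0,0.23,-0.197,0,0,20],
    [0,0,0.23,-0.197,0,0,20],
    [0,0,0.23,-0.197,0,0,20],
    [0,0,0.23,-0.197,0,0,20],
    [0,0,0,0,0,0,20],
  ],
)

```text
t: 6.2
tool_pos: [0.6592, 0.0902, 0.1996]
orientation: [-1.799, -2.575, 0.002]
force: [-5.7, -1.6, 1.8]
opening: 0.024
gripper_force: 12.1
```

```bash
python3 st.py; python3 - <<'E'
from h import *
c=read_camera("scene"); f=c["frame"]; P=cloud(c); z=P[...,2]; H,S,V=cv2.split(cv2.cvtColor(f,cv2.COLOR_RGB2HSV))
save("s2.png",cv2.resize(f[130:300,290:460],None,fx=3.5,fy=3.5,interpolation=cv2.INTER_CUBIC))
roi=np.zeros(H.shape,bool); roi[180:290,320:420]=1
blue=roi&(H>105)&(H<130)&(S>110)
vio=roi&(H>=130)&(H<165)&(S>60); print(blue.sum(),vio.sum())
ct=max(cv2.findContours(blue.astype(np.uint8),0,2)[0],key=cv2.contourArea); print(cv2.boundingRect(ct))
if vio.sum():
  q=P[vio]; print("violet",np.median(q,0),np.argwhere(vio).mean(0)[::-1],onplane(c,[np.argwhere(vio).mean(0)[::-1]],.123))
from scipy.optimize import least_squares
q=P[blue&(z>.03)&(z<.108)]
# outer wall, seen from outside: linear taper allowed
ft=least_squares(lambda p:np.hypot(*(q[:,:2]-p[:2]).T)-(p[2]+p[3]*(q[:,2]-.0625)),[.658,.09,.03,0],loss="soft_l1",f_scale=.002); print("cup",ft.x,np.median(abs(ft.fun)))
E
```

```text
[0.65918855 0.09020443 0.19957643] 20.132287548967316 [-5.71244321 -1.61270539  1.80775579] [-0.23762129  0.82795099 -0.28837969]
r 0.20209020812566258 ang 20.17675455032412
25 0
(375, 249, 7, 6)
cup [0.65911175 0.08852092 0.03073962 0.04732959] 0.0010683760500308746
```

View pics/s2.png

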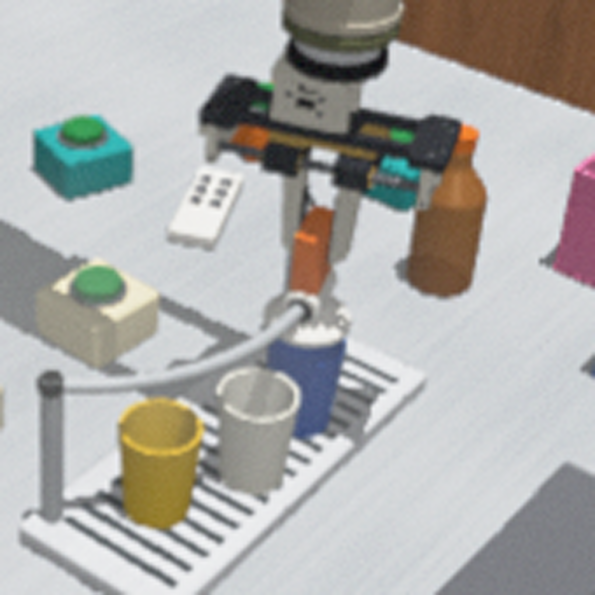

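The crop shows the pod gripped over the blue cup, at crop (305,350), with the white and yellow cups untouched. The cup's centre from two views is (0.659, 0.089) and the pod is within about 1–2 mm of it. Easing the load, opening and rising.

move_arm(
  plan=[
    [0,0,0,0,-0.025,0,20],
    [0,0,0,0,0,0,20],
    [0,0,0,0,0,0,60],
    [0,0,0,0,0,0,60],
    [0,0,0,0,0,0,70],
    [0,0,0,0,0,0,70],
    [0,0,0,0,0,-0.4,70],
    [0,0,0,0,0,-0.8,70],
    [0,0,0,0,0,-0.9,70],
    [0,0,0,0,0,-0.9,70],
  ],
)

```text
t: 7.25
tool_pos: [0.6588, 0.0914, 0.2762]
orientation: [1.795, 2.578, 0.0]
force: [0.3, 0.2, 0.5]
opening: 0.07
gripper_force: 0.0
```

```bash
python3 - <<'E'
from g import *
print(pose()[0]); to([.436,.080,.20],20,15)
E
```

```text
[0.65876933 0.09135105 0.27620959]
[0.0, 0.0, 0.0, 0.18, -0.57, 0.2]
[0.0, 0.0, 0.0, 0.18, -0.57, 0.2]
[0.0, 0.0, 0.0, 0.18, -0.57, 0.2]
[0.0, 0.0, 0.0, 0.18, -0.57, 0.2]
[0.0, 0.0, 0.0, 0.18, -0.57, 0.2]
[0.0, 0.0, 0.0, 0.18, -0.57, 0.2]
[0.0, 0.0, 0.0, 0.18, -0.57, 0.2]
[0.0, 0.0, 0.0, 0.18, -0.57, 0.2]
[0.0, 0.0, 0.0, 0.18, -0.57, 0.2]
[0.0, 0.0, 0.0, 0.18, -0.57, 0.2]
[0.0, 0.0, 0.0, 0.18, -0.57, 0.2]
[0.0, 0.0, 0.0, 0.18, -0.57, 0.2]
[0.0, 0.0, 0.0, 0.18, -0.57, 0.2]
[0.0, 0.0, 0.0, 0.18, -0.57, 0.2]
[0.0, 0.0, 0.0, 0.17, -0.57, 0.2]
```

move_arm(
  plan=[
    [0,0,0,0,0,-0.6,70],
    [0,0,0,0.3,-0.95,0,40],
    [0,0,0,0.3,-0.95,0,0],
    [0,0,0,0.3,-0.95,0,0],
    [0,0,0,0.3,-0.95,0,0],
    [0,0,0,0.3,-0.95,0,0],
    [0,0,0,0.3,-0.95,0,0],
    [0,0,0,0.3,-0.95,0,0],
    [0,0,0,0.3,-0.95,0,0],
    [0,0,0,0.3,-0.95,0,0],
  ],
)

```text
t: 8.25
tool_pos: [0.4339, 0.0804, 0.29]
orientation: [1.795, 2.578, 0.0]
force: [-0.2, 0.8, 0.4]
opening: 0.003
gripper_force: 0.0
```

```bash
python3 - <<'E'
from g import *
from plant import tips_ahead
p,R=pose(); print(p, tips_ahead() if callable(tips_ahead) else tips_ahead); to([.436,.080,.11],20,10)
c=read_camera("top"); f=c["frame"]; z=cloud(c)[...,2]; P=cloud(c); H,S,V=cv2.split(cv2.cvtColor(f,cv2.COLOR_RGB2HSV))
m=((H<14)&(S>150)&(V>90)&(z>.215)&(z<.232)); m[:,:250]=0; m[:,400:]=0; m[:90]=0; m[150:]=0
print(m.sum())
if m.sum()>20:
    r=cv2.minAreaRect(np.argwhere(m)[:,::-1].astype(np.int32)); print("fin",onplane(c,[r[0]],.223),r)
save("t2.png",cv2.resize(f[80:230,230:430],None,fx=4,fy=4,interpolation=cv2.INTER_CUBIC))
E
```

```text
[0.43390855 0.08044553 0.29002837] 0.011
[0.0, 0.0, 0.0, -0.0, 0.01, 0.72]
[0.0, 0.0, 0.0, -0.0, 0.01, 0.72]
[0.0, 0.0, 0.0, -0.0, 0.01, 0.72]
[0.0, 0.0, 0.0, -0.0, 0.01, 0.72]
[0.0, 0.0, 0.0, -0.0, 0.01, 0.72]
[0.0, 0.0, 0.0, -0.0, 0.01, 0.72]
[0.0, 0.0, 0.0, -0.0, 0.01, 0.72]
[0.0, 0.0, 0.0, -0.0, 0.01, 0.72]
[0.0, 0.0, 0.0, -0.0, 0.01, 0.72]
[0.0, 0.0, 0.0, -0.0, 0.01, 0.72]
203
fin [[0.65754373 0.08798144 0.223     ]] ((301.6000061035156, 103.80001068115234), (9.486831665039062, 21.50348663330078), 71.56504821777344)
```

View pics/t2.png

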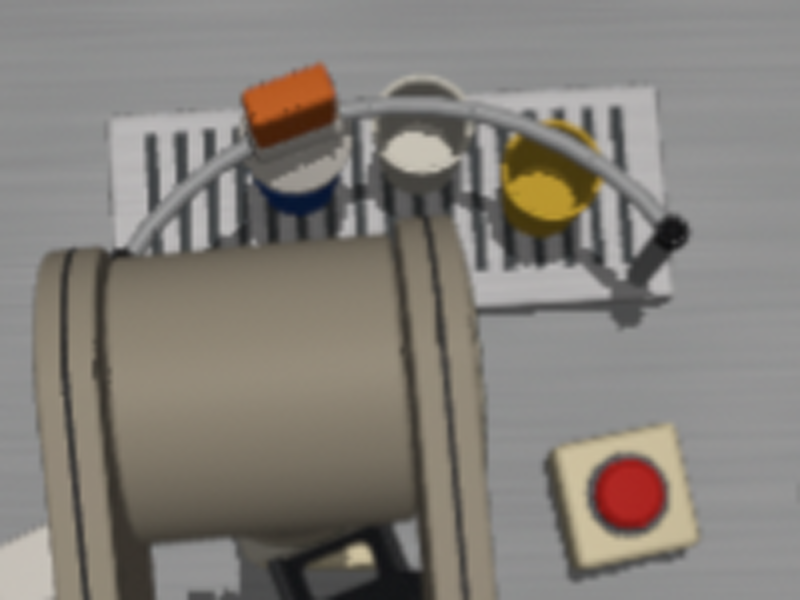

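The top crop shows the fin over the blue cup at (290,105). The fin's centre (0.6575, 0.088) is within about 1.5 mm of the cup's, and the cups are still standing. The arm is over the green key on the cream box, and the red key is well clear at (630,492). Descending to just above the key with closed fingers.

move_arm(
  plan=[
    [0,0,0,0,0.07,0.8,0],
    [0,0,0,0,0,0.8,0],
    [0,0,0,0,0,0.8,0],
    [0,0,0,0,0,0.8,0],
    [0,0,0,0,0,0.8,0],
    [0,0,0,0,0,0.8,0],
    [0,0,0,0,0,0.8,0],
    [0,0,0,0,0,0.8,0],
    [0,0,0,0,0,0.8,0],
    [0,0,0,0,0,0,0],
  ],
)

```text
t: 9.3
tool_pos: [0.4346, 0.0809, 0.1072]
orientation: [-1.793, -2.575, 0.005]
force: [-0.4, 0.4, -0.4]
opening: 0.0004
gripper_force: 0.0
```

```bash
python3 - <<'E'
from g import *
s=read_state(); print(s["tool_pos"],s["force"],s["opening"])
c=read_camera("wrist"); f=c["frame"]; H,S,V=cv2.split(cv2.cvtColor(f,cv2.COLOR_RGB2HSV)); save("w2.png",f)
E
```

```text
[0.434589   0.08094642 0.10716551] [-0.3501542   0.38185083 -0.40884268] 0.000385326497757498
```

View pics/w2.png

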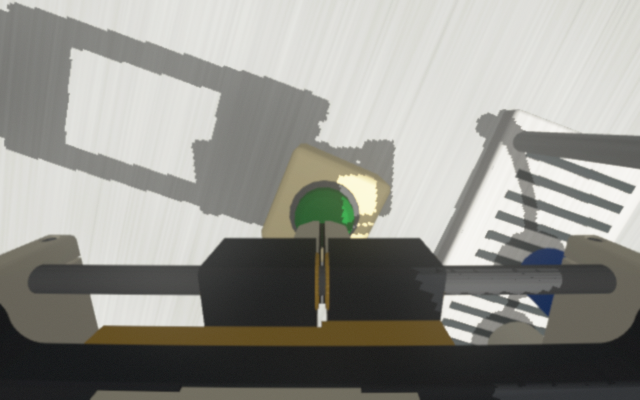

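The closed fingertips sit over the green dome at (325,210), on its cream box. Going down to just above contact.

move_arm(
  plan=[
    [0,0,0,0,0.02,0.3,0],
    [0,0,0,0,0.02,0.3,0],
    [0,0,0,0,0,0.2,0],
    [0,0,0,0,0,0.16,0],
    [0,0,0,0,0,0.1,0],
    [0,0,0,0,0,0.06,0],
    [0,0,0,0,0,0,0],
    [0,0,0,0,0,0,0],
    [0,0,0,0,0,0,0],
    [0,0,0,0,0,0,0],
  ],
)

```text
t: 10.35
tool_pos: [0.4376, 0.0815, 0.0818]
orientation: [1.795, 2.578, 0.0]
force: [1.4, -0.1, -0.3]
opening: 0.0003
gripper_force: 0.0
```

move_arm(
  plan=[
    [0,0,0,0,0,0.04,0],
    [0,0,0,0,0,0.04,0],
    [0,0,0,0,0,0.04,0],
    [0,0,0,0,0,0.04,0],
    [0,0,0,0,0,0,0],
    [0,0,0,0,0,0,0],
    [0,0,0,0,0,0,0],
    [0,0,0,0,0,0,0],
    [0,0,0,0,0,0,0],
    [0,0,0,0,0,0,0],
  ],
)

```text
t: 11.35
tool_pos: [0.4376, 0.0814, 0.0777]
orientation: [1.795, 2.578, 0.0]
force: [-1.5, -0.1, 4.0]
opening: 0.0004
gripper_force: 2.3
```

move_arm(
  plan=[
    [0,0,0,0,0,0.04,0],
    [0,0,0,0,0,0.04,0],
    [0,0,0,0,0,0,0],
    [0,0,0,0,0,0,0],
    [0,0,0,0,0,0,0],
    [0,0,0,0,0,0,0],
    [0,0,0,0,0,0,0],
    [0,0,0,0,0,0,0],
    [0,0,0,0,0,0,0],
    [0,0,0,0,0,0,0],
  ],
)

```text
t: 12.35
tool_pos: [0.4376, 0.0814, 0.076]
orientation: [1.795, 2.578, 0.0]
force: [-3.5, -0.5, 8.5]
opening: 0.0007
gripper_force: 3.8
```

move_arm(
  plan=[
    [0,0,0,0,0,0.04,0],
    [0,0,0,0,0,0,0],
    [0,0,0,0,0,0,0],
    [0,0,0,0,0,0,0],
    [0,0,0,0,0,0,0],
    [0,0,0,0,0,0,0],
    [0,0,0,0,0,0,0],
    [0,0,0,0,0,0,0],
    [0,0,0,0,0,0,0],
    [0,0,0,0,0,0,0],
  ],
)

```text
t: 13.35
tool_pos: [0.4376, 0.0814, 0.075]
orientation: [1.795, 2.578, 0.0]
force: [-3.4, -0.0, 8.1]
opening: 0.0007
gripper_force: 3.8
```

move_arm(
  plan=[
    [0,0,0,0,0,0.04,0],
    [0,0,0,0,0,0,0],
    [0,0,0,0,0,0,0],
    [0,0,0,0,0,0,0],
    [0,0,0,0,0,0,0],
    [0,0,0,0,0,0,0],
    [0,0,0,0,0,0,0],
    [0,0,0,0,0,0,0],
    [0,0,0,0,0,0,0],
    [0,0,0,0,0,0,0],
  ],
)

```text
t: 14.35
tool_pos: [0.4376, 0.0814, 0.0739]
orientation: [1.795, 2.578, 0.0]
force: [-2.0, 0.2, 5.6]
opening: 0.0006
gripper_force: 3.1
```

The force has peaked at about 8.5 N and is falling, so the dome is going over. A little further, into the dip.

move_arm(
  plan=[
    [0,0,0,0,0,0.03,0],
    [0,0,0,0,0,0.03,0],
    [0,0,0,0,0,0,0],
    [0,0,0,0,0,0,0],
    [0,0,0,0,0,0,0],
    [0,0,0,0,0,0,0],
    [0,0,0,0,0,0,0],
    [0,0,0,0,0,0,0],
    [0,0,0,0,0,0,0],
    [0,0,0,0,0,0,0],
  ],
)

```text
t: 15.35
tool_pos: [0.4375, 0.0814, 0.0721]
orientation: [1.795, 2.578, 0.0]
force: [-2.0, 0.0, 4.8]
opening: 0.0002
gripper_force: 2.0
```

It has clicked: about 5.9 mm of travel, with the force down to 4.8 N, near its minimum. Letting go and rising.

move_arm(
  plan=[
    [0,0,0,0,0,-0.2,0],
    [0,0,0,0,0,-0.4,0],
    [0,0,0,0,0,-0.6,0],
    [0,0,0,0,0,-0.8,0],
    [0,0,0,0,0,-0.8,0],
    [0,0,0,0,0,-0.8,0],
    [0,0,0,0,0,-0.8,0],
    [0,0,0,0,0,-0.4,0],
    [0,0,0,0,0,0,0],
    [0,0,0,0,0,0,0],
  ],
)

```text
t: 16.35
tool_pos: [0.4372, 0.0814, 0.1915]
orientation: [-1.795, -2.578, 0.001]
force: [0.4, -1.0, 0.7]
opening: 0.0005
gripper_force: 0.0
```

```bash
python3 - <<'E'
from h import *
from plant import close_job
c=read_camera("top"); z=cloud(c)[...,2]; H,S,V=cv2.split(cv2.cvtColor(c["frame"],cv2.COLOR_RGB2HSV))
m=((H<14)&(S>150)&(V>90)&(z>.215)&(z<.232)); m[:,:250]=0; m[:,400:]=0; m[:90]=0; m[150:]=0
r=cv2.minAreaRect(np.argwhere(m)[:,::-1].astype(np.int32)); x=onplane(c,[r[0]],.223)[0]; print("fin",x)
s=read_state(); print(s["tool_pos"],s["force"])
if np.hypot(x[0]-.6585,x[1]-.089)<.005: print(close_job())
E
```

```text
fin [0.65754373 0.08798144 0.223     ]
[0.43684268 0.0813636  0.1909759 ] [-0.6405394   0.05755128  0.68162096]
the job is handed in; nothing more can be done
None
```

I slid the lamp pod to within about 2 mm of the blue cup's centre, pressed the green start key to its click (about 6 mm) and let it go, then handed the job in at about 16 s.

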